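# Stack the format plates with a separator and clamp the cradle

### The job

Put away the tablet-counter format plates: lay the long thin separator sheet flat and square on the plate already in the stacking cradle, then set the long thick plate from its stand flat and square on the sheet, edges lined up, lowering each one rather than dropping it. Then flip the cam lever fully over so that its sliding rod pushes the stack against the end stop and clamps it, and let go. Leave the short plate, the short sheet and everything else where they are.

Things in the scene. Friction and masses are not known exactly. Their poses are not given: they have to be found in the camera images.
- seat (a point): Stacking cradle, fixed: aluminium base 110 x 265 x 10 mm with a steel rail 36 mm wide, 150 mm long, top 30 mm above the table. Point: on the rail's top, mid-length of the clamped stack; z up, y along the stack from end stop (-y) to cam clamp (+y), x across. End stop: 60 mm wide, top 64 mm above the table, face at y = -80 mm. Both long sides are open for fingers, down to the base.
- pad_c (a point): Centre of the face of the clamp's pad on the sliding rod, at the cradle's +y end: a black block 50 mm wide, 30 mm high (32 to 62 mm above the table). Its face is 100 mm along y from the seat point when fully open, 80 mm, up against the stack, when the lever is fully over.
- lower_c (a point): Centre of the white plastic format plate already lying on the cradle's rail: 56 (x) x 160 (y) x 14 mm (z), z up; a row of oblong pockets marked on top. It lies loose, 7 to 10 mm off the end stop and about as far from the open pad: what is stacked squarely on it goes down clear of both; the clamp then pushes all home.
- sheet_c (a point): Centre (half-way up) of the long separator sheet: rigid grey plastic, 56 (x) x 160 (y) x 5 mm (z), z up, about 50 g. It lies along one of two like steel stands, whose upright part is 34 mm wide, 35 mm high, on a foot 100 mm wide, 6 mm high: it overhangs 11 mm on each long side and can be gripped across its 56 mm width. Either way round will do.
- plate_c (a point): Centre (half-way up) of the long format plate to be stacked: white plastic, 56 (x) x 160 (y) x 14 mm (z), z up, about 0.19 kg, same as the one in the cradle, lying pockets up on the other stand (same stand sizes). Either way round will do.
- bar_c (a point): Centre of the black cross-bar of the cam lever: 16 mm diameter, 60 mm long, along the cradle's x, on a 12 mm steel arm 85 mm from the lever's pivot. The pivot's axis lies along the cradle's x, 135 mm along y from the seat point and 76 mm above the table. The clamp block below is 34 mm long, its cheeks reach 87 mm above the table.
- lever (a joint): Cam lever angle (rad): 0 open, leaning 0.7 outward, away from the stack (cradle's +y); 0.7 upright; 1.4 fully over, leaning 0.7 in over the stack, rod clamped. Moves lightly (under 5 N at the bar), can be pushed over from outside with shut fingers, falls to either side of upright and stays there. Bar centre 141 mm above the table at both ends, 161 mm upright.
- sheet: The long separator sheet; origin at the middle of its underside.
- plate: The long plate to be stacked; origin at the middle of its underside.
- lower: The plate already in the cradle; origin at the middle of its underside.
- short_plate_c (a point): A bystander, not part of the job: centre of a short white format plate, 56 x 100 x 14 mm, lying on the table.
- short_sheet_c (a point): A bystander, not part of the job: centre of a short grey sheet, 56 x 100 x 5 mm, lying on the table.
- jar: A bystander, not part of the job: closed white plastic jar, 68 mm diameter, 95 mm high; origin under its centre.
- chute: A bystander, not part of the job: clear tapered plastic chute tube standing wide end down, 72 mm at the foot, 125 mm high; origin under its centre.
- bracket: A bystander, not part of the job: white three-armed bracket with a black star knob, arms 60 mm, 48 mm high; origin under its centre.
- screwdriver: A bystander, not part of the job: screwdriver lying on the table; origin under its middle.
- bottle: A bystander, not part of the job: white tablet bottle, 60 mm diameter, 120 mm high; origin under its centre.
Mind the look-alikes: they are no part of the job. What is shaped like the plate but orange is not meant. Leave any blue look-alike of the lower alone.

How it is judged:
By the outcome, as a careful person would: the job done as asked, in the order asked, and still so for the second after the job is handed in, with the robot touching nothing.
It also fails if it takes over 72 s, if anything falls off the work surface, if the arm or the gripper's body presses on something with over 40 N, if the wrist force passes 120 N, or if a joint passes its speed limit or range.

### The arm

A 6-joint arm with a two-finger parallel gripper is mounted at the origin on the work surface. World frame = base frame: x ahead of the robot, y to its left, z up, the work surface at z = 0. Lengths are in m, angles in rad, forces in N, time in s.
With the tool pointing down it reaches from about 0.3 to 0.775 m from the base axis. Payload 14.6 kg.
Tool frame: the origin (TCP) lies midway between the tips of the shut fingers; the grasp point (between the pads) lies 19 mm behind it (grasp_offset is the distance from the TCP to the grasp point, in m); z points along the fingers, y is the line along which they close (so a half turn about z gives the same grasp; the last joint's range is limited). The gripper opens to 94 mm and grips with 3 to 60 N. Pads are 16 mm wide; open, the fingers measure 119 mm over their backs; the gripper's body (75 mm by 177 mm) begins 78 mm behind the grasp point.
Start: joints at [-0.067, 0.3, 1.521, -0, 1.321, -0.067], TCP at [0.55, -0, 0.205] pointing down, gripper open.
Joint ranges: [-3.03, 3.03], [-0.79, 2.21], [0.23, 2.52], [-1.04, 4.18], [0, 3.07], [-2.55, 2.55]. Speed limits (rad/s): [2.22, 2.22, 2.57, 3.14, 3.14, 3.14].

### API

Orientations are given as [roll, pitch, yaw] about the fixed x, y, z axes, in that order (R = Rz(yaw) Ry(pitch) Rx(roll)).
In Python, from station import * gives the robot as it stands. The module is installed in compiled form; this text tells all that it offers.
- The arm moves only by the tool send_rows, never from a script. Its argument "rows" is a list of rows, each an object of numbers: "dx", "dy", "dz": the shift along the tool's x, y, z in mm; "roll": the turn about the tool's z in degrees; "jaw": the closure, from -1 (fully open) to 1 (shut). In form: [{"dx": .., "dy": .., "dz": .., "roll": .., "jaw": ..}, ...]. A call has 1 to 12 rows; each row shifts and turns the commanded pose from where the row before left it, along the tool's axes as they then stand; what a row does not reach is not made up. A row lasts 1/12 s, in which the tool goes at most 41.7 mm and 7.16 degrees, less where a joint would pass 70% of its speed; a pose out of reach is approached as far as the arm can. A call is refused whole if a number of a shift passes 41.7 or a number of a turn 7.16, either way. A call with a gripper value outside its range is refused whole. The fingers move at their own pace and stop on an object; "force" is the grip in N (left out, the last holds). Time passes only in rows, so rows that do not move let the fingers close. It gives the time, the measured TCP pose, the force, the opening and the grip force at its end, in the units of the state.
- get_obs(): the state, without advancing time (a new reading comes with each control period).
- camera(name): name is "scene" or "side" or "wrist"; returns a dict with "frame" (480x640x3 uint8, red, green, blue), "z_map" (480x640 float32, m along the optical axis (not along the pixel's ray), 0 where there is no reading), "camera_matrix" (3x3 intrinsics, pixels), "D" ([k1, k2, p1, p2, k3] as OpenCV has them; the pictures are not rectified), "rvec" (rotation vector, rad) and "tvec" (3), from world to camera coordinates, as OpenCV has them. Camera axes: x right, y down, z forward; pixel columns grow to the right and rows downward; lengths in m; the calibration is good to about 2 mm. A picture is of the moment at which its call begins.
- hand_in(): hands the job in; it is judged then, once.
The state is a dict: "time_s": time; "qpos": joint angles; "joint_vel": joint speeds; "tau": joint torques, N m; "ee_pos": TCP position; "eef_rot": TCP orientation; "force": force on the tool from outside, world axes, zero at the start; "moment": the same for the moment, N m; "grip_width": finger opening in m; "grip_force": force on a finger pad.
Only numpy, scipy, OpenCV 4.12 (cv2) and the standard library are available. Lean on these libraries where they do the work, as an engineer would, in place of code of your own. Each camera call takes 0.05 s, during which the arm holds its last target. There are 200 camera calls.

## Working session

There is one attempt and no reset: what is moved stays moved. The work goes in short steps, Python scripts to look and compute and a tool call to move; the robot and the scene stay as the last step left them, time stands still between calls to the robot, and variables do not carry over. Pictures are saved under pics/ and viewed, at most 10 in all, crops included, and the job is handed in when it is done.

Besides the shell and the picture viewer there is one more tool, called after ">>>" in YAML: its name, and indented under it one key for each argument. send_rows: Moves the arm, as the interface text tells. Its arguments: {"type":"object","properties":{"rows":{"type":"array"},"force":{"type":"number"}},"required":["rows"]}

```bash
mkdir -p pics
cat > h.py <<'E'
from station import *
import numpy as np, cv2
def grab(n):
    c=camera(n); np.savez(''+n+'.npz',**{k:np.asarray(v) for k,v in c.items()}); return c
def load(n): return dict(np.load(''+n+'.npz'))
def cloud(c):
    K=c['camera_matrix']; z=c['z_map']; h,w=z.shape
    u,v=np.meshgrid(np.arange(w),np.arange(h))
    p=cv2.undistortPoints(np.stack([u,v],-1).reshape(-1,1,2).astype(float),K,c['D']).reshape(h,w,2)
    X=np.dstack([p*z[...,None],z]); R=cv2.Rodrigues(c['rvec'])[0]
    P=(X-c['tvec'].reshape(3))@R; P[z==0]=np.nan
    return P
def save(c,f,crop=None,s=1):
    im=c['frame'][...,::-1]
    if crop: x0,y0,x1,y1=crop; im=im[y0:y1,x0:x1]
    cv2.imwrite('pics/'+f,cv2.resize(im,None,fx=s,fy=s,interpolation=cv2.INTER_CUBIC))
E
python3 - <<'E'
from h import *
a=grab('scene');b=grab('side');w=grab('wrist')
cv2.imwrite('pics/a.png',a['frame'][...,::-1]);cv2.imwrite('pics/b.png',b['frame'][...,::-1])
print(get_obs())
E
```

```text
{'time_s': 0.15, 'qpos': array([-6.66123152e-02,  3.00313752e-01,  1.52142442e+00,  7.31572360e-06,
        1.32067794e+00, -6.65695184e-02]), 'joint_vel': array([-0.0011256 , -0.00313052, -0.00218804, -0.00177793, -0.00021496,
       -0.0005324 ]), 'tau': array([-2.50185103e-04, -5.31960297e+01, -3.52822959e+01,  7.07691838e-02,
        2.35654798e-02, -3.66386917e-05]), 'ee_pos': array([5.49811340e-01, 4.80144176e-06, 2.05038914e-01]), 'eef_rot': array([-3.14077150e+00, -6.18472727e-05,  1.57075169e+00]), 'force': array([-1.21555105, -1.19207086, -0.28491924]), 'moment': array([ 0.03929677,  0.02128447, -0.03762905]), 'grip_force': 0.0, 'grip_width': 0.09404036194121164}
```

View pics/a.png

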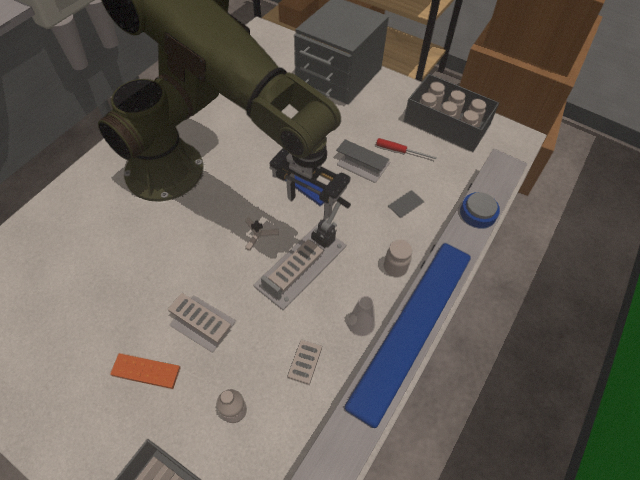

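View pics/b.png

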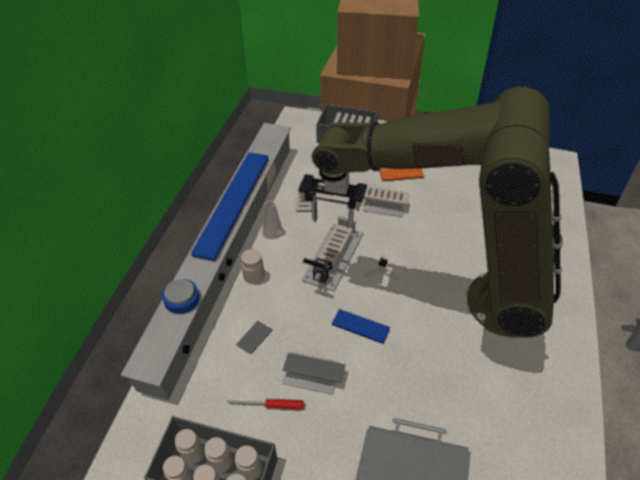

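Scene view candidates:
- **Sheet:** grey long sheet on a stand (362,155) is the one I want. The short grey sheet (406,204) and the blue plate (315,188) are not.
- **Plate:** white long plate on a stand (202,320) is the one I want. The orange plate (145,370), the short white plate (305,362) and the lower plate in the cradle (292,265) are not.
- **Cradle and lever:** the cradle is around (300,270), with the lever bar near (328,230).

Next I check this in a crop and measure.

Run:
```python
from h import *
a=load('scene');b=load('side')
def cr(c,x,y,r=50): return cv2.resize(c['frame'][y-r:y+r,x-r:x+r,::-1],(390,290) ,interpolation=cv2.INTER_CUBIC)
cv2.imwrite('pics/c.png',np.vstack([np.hstack([cr(a,202,320),cr(a,362,158)]),np.hstack([cr(a,300,260,60),cr(b,330,255,60)])]))
PA,PB=cloud(a),cloud(b)
def rect(P,seed,zlo,zhi,name,r=60):
    x,y=seed; m=np.zeros(P.shape[:2],np.uint8)
    z=P[...,2]; ok=((z>zlo)&(z<zhi)).astype(np.uint8); 
    n,l=cv2.connectedComponents(ok); k=l[y,x]
    if k==0: print(name,'seed bad',P[y,x]); return
    Q=P[l==k]; (c,s,ang)=cv2.minAreaRect((Q[:,:2]*1000).astype(np.float32))
    print(name,len(Q),np.round(c,1),np.round(s,1),round(ang,2),'z',np.round(np.median(Q[:,2]),4))
for n,P,sp,ss,sl in(('A',PA,(205,315),(362,155),(290,268)),('B',PB,(386,197),(314,370),(334,246))):
    for nm,s in(('plate',sp),('sheet',ss),('lower',sl)):
        z0=P[s[1],s[0],2]; print(nm,P[s[1],s[0]]); rect(P,s,z0-.006,z0+.006,n+nm)
# pixel/obstacle list
for nm,px in dict(blue=(315,188),orange=(145,370),splate=(305,362),ssheet=(406,204),jar=(399,250),chute=(363,305),bottle=(230,400),brk=(258,226),bar=(324,236)).items(): print(nm,np.round(PA[px[1],px[0]],3))
for nm,px in dict(bar=(318,268),brk=(383,262),blue=(361,326)).items(): print('B',nm,np.round(PB[px[1],px[0]],3))
```

```text
plate [ 0.45314689 -0.32405511  0.04713786]
Aplate 1329 [ 443.3 -335.8] [164.7  58.3] 0.31 z 0.049
sheet [0.50953622 0.36683036 0.04054569]
Asheet 687 [507.7 370.7] [162.3  61.1] 1.8 z 0.0393
lower [ 0.55266496 -0.09372765  0.04300616]
Alower 1125 [558.3 -74.2] [161.2  59. ] 81.84 z 0.0432
plate [ 0.43441085 -0.31966713  0.05203933]
Bplate 415 [ 436.1 -333.4] [148.8  65.7] 1.45 z 0.0499
sheet [0.50057192 0.38083334 0.04184784]
Bsheet 1025 [504.7 370.4] [158.5  57.6] 1.53 z 0.04
lower [ 0.55456976 -0.05754383  0.04621513]
Blower 612 [553.2 -75.1] [161.6  58.2] 81.76 z 0.0457
blue [0.446 0.194 0.011]
orange [ 0.411 -0.51   0.016]
splate [ 0.722 -0.278  0.013]
ssheet [0.705 0.3   0.003]
jar [0.778 0.083 0.094]
chute [ 0.77  -0.086  0.052]
bottle [ 0.655 -0.466  0.116]
brk [ 0.403 -0.033  0.048]
bar [0.577 0.036 0.054]
B bar [0.575 0.062 0.07 ]
B brk [ 0.392 -0.03   0.047]
B blue [0.413 0.193 0.011]
```

View pics/c.png

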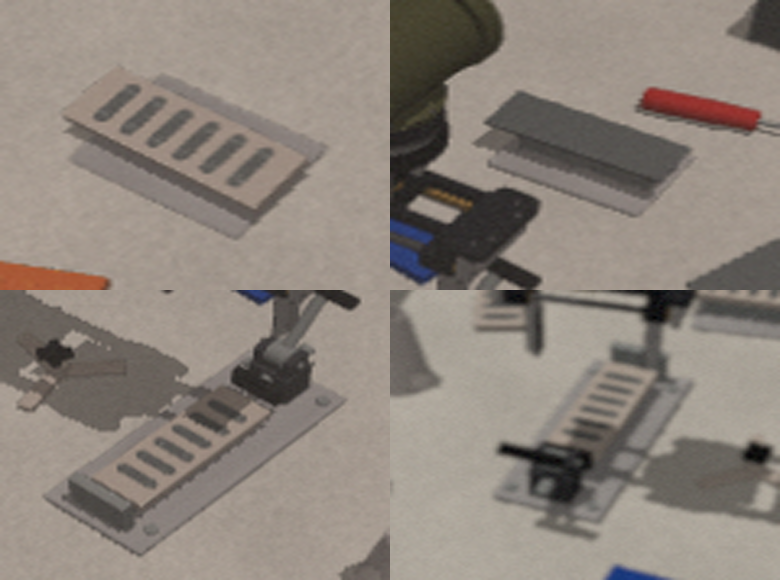

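The crops confirm it: the white long plate on its stand (205,320 in scene), the grey long sheet on its stand (362,155), and the cradle with the lever open at its +y end. Moving above the sheet.

>>> send_rows:
  rows:
    - {"dx": 31, "dy": -3.7, "jaw": -1}
    - {"dx": 31, "dy": -3.7, "jaw": -1}
    - {"dx": 31, "dy": -3.7, "jaw": -1}
    - {"dx": 31, "dy": -3.7, "jaw": -1}
    - {"dx": 31, "dy": -3.7, "jaw": -1}
    - {"dx": 31, "dy": -3.7, "jaw": -1}
    - {"dx": 31, "dy": -3.7, "jaw": -1}
    - {"dx": 31, "dy": -3.7, "jaw": -1}
    - {"dx": 31, "dy": -3.7, "jaw": -1}
    - {"dx": 31, "dy": -3.7, "jaw": -1}
    - {"dx": 31, "dy": -3.7, "jaw": -1}
    - {"dx": 29, "dy": -3.7, "jaw": -1}
  force: 20

```text
invalid input at $.rows[0]: expected keys dx, dy, dz, roll, jaw
```

>>> send_rows:
  rows:
    - {"roll": 7.1, "jaw": -1}
    - {"roll": 7.1, "jaw": -1}
    - {"roll": 7.1, "jaw": -1}
    - {"roll": 7.1, "jaw": -1}
    - {"roll": 7.1, "jaw": -1}
    - {"roll": 7.1, "jaw": -1}
    - {"roll": 7.1, "jaw": -1}
    - {"roll": 7.1, "jaw": -1}
    - {"roll": 7.1, "jaw": -1}
    - {"roll": 7.1, "jaw": -1}
    - {"roll": 7.1, "jaw": -1}
    - {"roll": 7.1, "jaw": -1}

```text
invalid input at $.rows[0]: expected keys dx, dy, dz, roll, jaw
```

>>> send_rows:
  rows:
    - {"roll": 3.1, "jaw": -1}
    - {"roll": 0, "jaw": -1}
    - {"roll": 0, "jaw": -1}

```text
invalid input at $.rows[0]: expected keys dx, dy, dz, roll, jaw
```

```bash
cp wrist.npz wrist0.npz
cat >> h.py <<'E'
def rect(P,zlo,zhi,box,name):
    z=P[...,2]; m=(z>zlo)&(z<zhi)&(P[...,0]>box[0])&(P[...,0]<box[1])&(P[...,1]>box[2])&(P[...,1]<box[3])
    n,l,st,_=cv2.connectedComponentsWithStats(m.astype(np.uint8)); k=1+st[1:,4].argmax()
    Q=P[l==k]; c,s,ang=cv2.minAreaRect((Q[:,:2]*1000).astype(np.float32))
    if s[0]<s[1]: ang-=90; s=s[::-1]
    xy=Q[:,:2]*1000; d=np.deg2rad(ang); ax=np.array([np.cos(d),np.sin(d)]); nx=np.array([-ax[1],ax[0]])
    # refined: line-fit of long edges (bin extremes)
    t=(xy-c)@ax; w=(xy-c)@nx; bins=np.arange(-65,66,5); hi=[];lo=[];tc=[]
    for b in bins:
        q=w[abs(t-b)<2.5]
        if len(q)>5: hi.append(q.max());lo.append(q.min());tc.append(b)
    if len(tc)>4:
        f1=np.polyfit(tc,hi,1);f2=np.polyfit(tc,lo,1); da=np.rad2deg((f1[0]+f2[0])/2)
        print(name,len(Q),'c',np.round(c,1),'size',np.round(s,1),'ang',round(ang,2),'edge-ang',round(ang+da,2),'wc',round((f1[1]+f2[1])/2,2),'z',round(float(np.median(Q[:,2])),4))
    print(' corners',np.round(cv2.boxPoints((tuple(c),tuple(s),ang)),1).tolist())
E
python3 - <<'E'
from h import *
o=get_obs(); print(o['time_s'],o['ee_pos'],np.rad2deg(o['eef_rot']),o['qpos'])
c=grab('wrist'); P=cloud(c); save(c,'d.png')
rect(P,.035,.045,(.35,.65,.25,.5),'sheet')
P0=cloud(load('wrist0')); rect(P0,.040,.050,(.45,.68,-.22,.06),'lower0')
E
```

```text
0.15 [5.49811340e-01 4.80144176e-06 2.05038914e-01] [-1.79952951e+02 -3.54358770e-03  8.99974425e+01] [-6.66123152e-02  3.00313752e-01  1.52142442e+00  7.31572360e-06
  1.32067794e+00 -6.65695184e-02]Traceback (most recent call last):
  File "<stdin>", line 4, in <module>
  File "h.py", line 19, in rect
    n,l,st,_=cv2.connectedComponentsWithStats(m.astype(np.uint8)); k=1+st[1:,4].argmax()
                                                                       ~~~~~~~~~~~~~~~^^
ValueError: attempt to get argmax of an empty sequence
```

View pics/d.png

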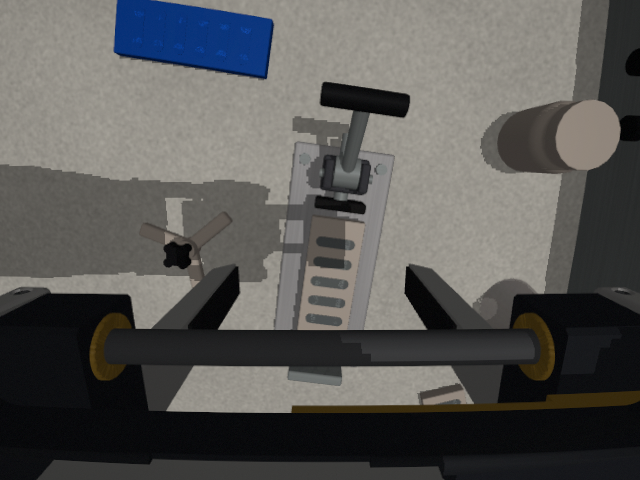

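The frame is from the start pose, since every row needs all the keys and the moves were refused. It shows the cradle with the bar at (365,98), the pad at (340,205), the lower plate at (335,270), and the blue look-alike at (193,38). Resending in full.

>>> send_rows:
  rows:
    - {"dx": 30, "dy": -4.4, "dz": 0, "roll": 0, "jaw": -1}
    - {"dx": 30, "dy": -4.4, "dz": 0, "roll": 0, "jaw": -1}
    - {"dx": 30, "dy": -4.4, "dz": 0, "roll": 0, "jaw": -1}
    - {"dx": 30, "dy": -4.4, "dz": 0, "roll": 0, "jaw": -1}
    - {"dx": 30, "dy": -4.4, "dz": 0, "roll": 0, "jaw": -1}
    - {"dx": 30, "dy": -4.4, "dz": 0, "roll": 0, "jaw": -1}
    - {"dx": 30, "dy": -4.4, "dz": 0, "roll": 0, "jaw": -1}
    - {"dx": 30, "dy": -4.4, "dz": 0, "roll": 0, "jaw": -1}
    - {"dx": 30, "dy": -4.4, "dz": 0, "roll": 0, "jaw": -1}
    - {"dx": 20, "dy": -4.4, "dz": 0, "roll": 0, "jaw": -1}
    - {"dx": 0, "dy": 0, "dz": 0, "roll": 0, "jaw": -1}
    - {"dx": 0, "dy": 0, "dz": 0, "roll": 0, "jaw": -1}
  force: 20

```text
time_s: 1.2
ee_pos: [0.5056, 0.2905, 0.2051]
eef_rot: [-3.141, 0.0, 1.572]
force: [0.8, -0.5, 0.0]
grip_width: 0.0939
grip_force: 0.0
```

Run:
```python
from h import *
o=get_obs(); print(o['time_s'],o['ee_pos'],np.rad2deg(o['eef_rot']),o['qpos'])
P0=cloud(load('wrist0')); 
rect(P0,.040,.050,(.50,.62,-.22,.012),'lower0')
rect(P0,.055,.070,(.53,.62,.0,.06),'pad0')
rect(P0,.125,.155,(.5,.66,.06,.16),'bar0')
rect(P0,.006,.013,(.48,.66,-.22,.12),'base0')
c=grab('wrist'); P=cloud(c); save(c,'d2.png')
rect(P,.035,.045,(.35,.65,.25,.5),'sheet')
```

```text
1.2 [0.50562481 0.29051473 0.2050758 ] [-1.79968988e+02  2.12123156e-02  9.00967125e+01] [ 4.58746668e-01  3.74700176e-01  1.42237946e+00 -9.57862114e-05
  1.34516210e+00  4.57080276e-01]
lower0 5826 c [557.5 -57. ] size [129.2  56.2] ang 82.07 edge-ang 80.41 wc 0.77 z 0.0442
 corners [[520.7999877929688, -117.0999984741211], [576.4000244140625, -124.80000305175781], [594.2000122070312, 3.0999999046325684], [538.5999755859375, 10.800000190734863]]
pad0 554 c [566.5  22.8] size [49.9 10.3] ang -7.64 edge-ang -7.56 wc 0.21 z 0.0617
 corners [[542.5, 31.299999237060547], [541.0999755859375, 21.0], [590.5999755859375, 14.399999618530273], [591.9000244140625, 24.600000381469727]]
bar0 2484 c [577. 100.] size [60.1 29.5] ang -8.0 edge-ang -7.8 wc 4.98 z 0.1475
 corners [[549.2999877929688, 118.80000305175781], [545.2000122070312, 89.5999984741211], [604.7000122070312, 81.30000305175781], [608.7999877929688, 110.4000015258789]]
base0 8717 c [559.1 -32. ] size [224.3 110.5] ang 82.18 edge-ang 82.21 wc 0.13 z 0.01
 corners [[489.1000061035156, -135.60000610351562], [598.5999755859375, -150.6999969482422], [629.0999755859375, 71.5999984741211], [519.5999755859375, 86.5999984741211]]
sheet 9353 c [505.3 372.2] size [160.6  57. ] ang 1.37 edge-ang 1.4 wc -0.04 z 0.0401
 corners [[424.3999938964844, 398.79998779296875], [425.70001220703125, 341.79998779296875], [586.2999877929688, 345.70001220703125], [584.9000244140625, 402.6000061035156]]
```

View pics/d2.png

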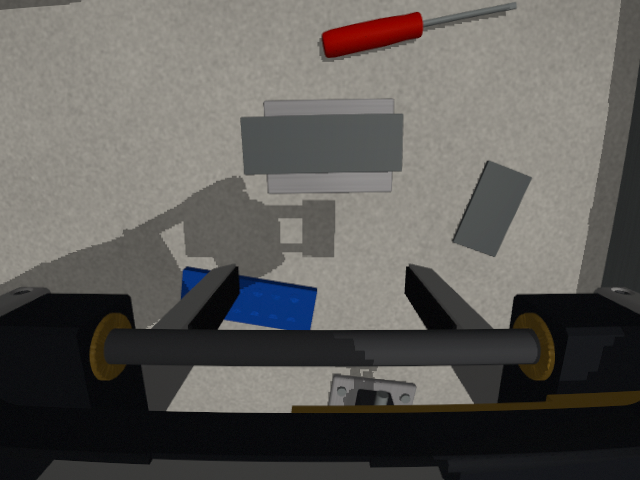

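The wrist view shows the sheet on its stand at (322,143), the short sheet at (492,208), the blue plate at (250,300) and the screwdriver at (400,30). Moving over the sheet's centre and turning.

>>> send_rows:
  rows:
    - {"dx": 27, "dy": 0, "dz": 0, "roll": 0, "jaw": -1}
    - {"dx": 27, "dy": 0, "dz": 0, "roll": 0, "jaw": -1}
    - {"dx": 27.7, "dy": -0.3, "dz": 0, "roll": 0, "jaw": -1}
    - {"dx": 0, "dy": 0, "dz": 0, "roll": 7.1, "jaw": -1}
    - {"dx": 0, "dy": 0, "dz": 0, "roll": 7.1, "jaw": -1}
    - {"dx": 0, "dy": 0, "dz": 0, "roll": 7.1, "jaw": -1}
    - {"dx": 0, "dy": 0, "dz": 0, "roll": 7.1, "jaw": -1}
    - {"dx": 0, "dy": 0, "dz": 0, "roll": 7.1, "jaw": -1}
    - {"dx": 0, "dy": 0, "dz": 0, "roll": 7.1, "jaw": -1}
    - {"dx": 0, "dy": 0, "dz": 0, "roll": 7.1, "jaw": -1}
    - {"dx": 0, "dy": 0, "dz": 0, "roll": 7.1, "jaw": -1}
    - {"dx": 0, "dy": 0, "dz": 0, "roll": 7.1, "jaw": -1}

```text
time_s: 2.25
ee_pos: [0.5064, 0.3703, 0.2055]
eef_rot: [3.141, 0.0, 0.448]
force: [-0.6, -0.6, 0.1]
grip_width: 0.0936
grip_force: 0.0
```

>>> send_rows:
  rows:
    - {"dx": 0, "dy": 0, "dz": 0, "roll": 7.1, "jaw": -1}
    - {"dx": 0, "dy": 0, "dz": 0, "roll": 7.1, "jaw": -1}
    - {"dx": 0, "dy": 0, "dz": 0, "roll": 7.1, "jaw": -1}
    - {"dx": 0, "dy": 0, "dz": 20, "roll": 3.5, "jaw": -1}
    - {"dx": 0, "dy": 0, "dz": 30, "roll": 0, "jaw": -1}
    - {"dx": 0, "dy": 0, "dz": 30, "roll": 0, "jaw": -1}
    - {"dx": 0, "dy": 0, "dz": 30, "roll": 0, "jaw": -1}
    - {"dx": 0, "dy": 0, "dz": 20, "roll": 0, "jaw": -1}
    - {"dx": 0, "dy": 0, "dz": 10, "roll": 0, "jaw": -1}
    - {"dx": 0, "dy": 0, "dz": 0, "roll": 0, "jaw": -1}
    - {"dx": 0, "dy": 0, "dz": 0, "roll": 0, "jaw": -1}

```text
time_s: 3.17
ee_pos: [0.5063, 0.3713, 0.0663]
eef_rot: [-3.141, -0.001, 0.022]
force: [-0.5, -0.2, 0.1]
grip_width: 0.0938
grip_force: 0.0
```

Run:
```python
from h import *
o=get_obs(); print(o['time_s'],o['ee_pos']*1000,np.rad2deg(o['eef_rot']),o['qpos'],o['grip_width'])
```

```text
3.1667 [506.32843839 371.26325385  66.28763733] [-1.79984437e+02 -2.91036618e-02  1.25287257e+00] [ 5.74380693e-01  6.07498865e-01  1.41616484e+00 -3.93492013e-05
  1.11735401e+00  2.12332743e+00] 0.09376620968390449
```

>>> send_rows:
  rows:
    - {"dx": -1.0, "dy": -0.9, "dz": 15, "roll": -0.1, "jaw": -1}
    - {"dx": 0, "dy": 0, "dz": 10, "roll": 0, "jaw": -1}
    - {"dx": 0, "dy": 0, "dz": 5.2, "roll": 0, "jaw": -1}
    - {"dx": 0, "dy": 0, "dz": 0, "roll": 0, "jaw": -1}
    - {"dx": 0, "dy": 0, "dz": 0, "roll": 0, "jaw": 1}
    - {"dx": 0, "dy": 0, "dz": 0, "roll": 0, "jaw": 1}
    - {"dx": 0, "dy": 0, "dz": 0, "roll": 0, "jaw": 1}
    - {"dx": 0, "dy": 0, "dz": 0, "roll": 0, "jaw": 1}
    - {"dx": 0, "dy": 0, "dz": 0, "roll": 0, "jaw": 1}
    - {"dx": 0, "dy": 0, "dz": 0, "roll": 0, "jaw": 1}
  force: 15

```text
time_s: 4.0
ee_pos: [0.5047, 0.3726, 0.0355]
eef_rot: [-3.141, -0.0, 0.024]
force: [0.6, -0.3, 0.4]
grip_width: 0.0573
grip_force: 0.0
```

>>> send_rows:
  rows:
    - {"dx": 0, "dy": 0, "dz": -0.3, "roll": 0, "jaw": 1}
    - {"dx": 0, "dy": 0, "dz": 0, "roll": 0, "jaw": 1}
    - {"dx": 0, "dy": 0, "dz": 0, "roll": 0, "jaw": 1}
    - {"dx": 0, "dy": 0, "dz": -3, "roll": 0, "jaw": 1}
    - {"dx": 0, "dy": 0, "dz": -10, "roll": 0, "jaw": 1}
    - {"dx": 0, "dy": 0, "dz": -20, "roll": 0, "jaw": 1}
    - {"dx": 0, "dy": 0, "dz": 0, "roll": 0, "jaw": 1}
    - {"dx": 0, "dy": 0, "dz": 0, "roll": 0, "jaw": 1}

```text
time_s: 4.67
ee_pos: [0.5052, 0.3729, 0.0699]
eef_rot: [-3.14, -0.002, 0.024]
force: [0.2, -0.7, -0.7]
grip_width: 0.0556
grip_force: 15.0
```

Run:
```python
from h import *
o=get_obs(); print(o['time_s'],o['ee_pos']*1000,np.rad2deg(o['eef_rot']),o['grip_width'],o['grip_force'])
z=o['ee_pos'][2]
for n in('scene','side'):
    P=cloud(grab(n)); 
    try: rect(P,z-.005,z+.013,(.40,.61,.325,.42),n)
    except Exception as e: print(n,e)
```

```text
4.6667 [505.23466518 372.93774646  69.88730521] [-1.79922905e+02 -1.25788829e-01  1.39965981e+00] 0.05563008554434376 14.999827891588211
scene 569 c [508.4 373.4] size [159.7  81.3] ang 0.28 edge-ang 8.15 wc -6.63 z 0.0738
 corners [[428.3999938964844, 413.70001220703125], [428.79998779296875, 332.29998779296875], [588.5, 333.1000061035156], [588.0999755859375, 414.5]]
side 431 c [455.7 370.5] size [60.9 58.1] ang 0.87 edge-ang 1.74 wc 0.09 z 0.073
 corners [[424.79998779296875, 399.1000061035156], [425.70001220703125, 341.0], [486.6000061035156, 341.8999938964844], [485.70001220703125, 400.0]]
```

Run:
```python
from h import *
P=cloud(load('wrist0'))
for y0 in(-.10,-.08,-.06,-.04):
    rect(P,.040,.049,(.50,.62,y0,.011),'lower y>%g'%y0)
# edge profile in cradle axes
a=np.deg2rad(82.2);ax=np.array([np.cos(a),np.sin(a)]);nx=np.array([ax[1],-ax[0]])
xy=P[...,:2]*1000-np.array([555.4,-72.2]);t=xy@ax;w=xy@nx;z=P[...,2]
m=(z>.040)&(z<.049)&(abs(w)<40)&(t>-90)&(t<82.5)
for b in range(-70,85,10):
    k=m&(abs(t-b)<3)
    if k.sum()>5: print(b,round(w[k].min(),1),round(w[k].max(),1),k.sum())
for b in range(-25,26,10):
    k=m&(abs(w-b)<3); print('end',b,round(t[k].max(),1))
k=(z>.055)&(z<.07)&(abs(w)<30)&(t>82)&(t<115);print('pad',t[k].min(),t[k].max(),w[k].min(),w[k].max())
k=(z>.006)&(z<.013)&(abs(t)<120)&(abs(w)<70);print('base w',[(b,round(w[k&(abs(t-b)<3)].min(),1),round(w[k&(abs(t-b)<3)].max(),1)) for b in(-40,-20,0,20,40,60,80,100)])
```

```text
lower y>-0.1 5072 c [558.7 -48.3] size [111.6  56.2] ang 82.13 edge-ang 79.78 wc 0.87 z 0.0442
 corners [[523.2000122070312, -99.80000305175781], [578.7999877929688, -107.5], [594.0999755859375, 3.0999999046325684], [538.5, 10.800000190734863]]
lower y>-0.08 4208 c [560.1 -38.3] size [91.4 56.1] ang 82.08 edge-ang 78.84 wc 1.04 z 0.0442
 corners [[526.0, -79.69999694824219], [581.5999755859375, -87.5], [594.2000122070312, 3.0999999046325684], [538.5999755859375, 10.800000190734863]]
lower y>-0.06 3310 c [561.5 -28.2] size [71.  56.1] ang 82.13 edge-ang 76.74 wc 1.32 z 0.0441
 corners [[528.7999877929688, -59.5], [584.4000244140625, -67.19999694824219], [594.0999755859375, 3.0999999046325684], [538.5, 10.800000190734863]]
lower y>-0.04 2369 c [562.9 -18.1] size [56.1 50.5] ang -7.91 edge-ang -4.3 wc 1.56 z 0.0441
 corners [[538.5999755859375, 10.800000190734863], [531.5999755859375, -39.20000076293945], [587.2000122070312, -47.0], [594.0999755859375, 3.0999999046325684]]
-50 -27.7 -9.7 23
-40 -27.8 27.8 237
-30 -27.8 28.0 253
-20 -27.9 28.0 255
-10 -28.1 27.8 264
0 -28.1 27.9 259
10 -28.0 27.9 275
20 -28.1 28.0 283
30 -27.5 28.1 276
40 -27.8 27.7 294
50 -28.0 27.9 289
60 -27.9 27.9 307
70 -28.0 28.0 303
80 -27.2 27.1 166
end -25 79.8
end -15 79.8
end -5 79.9
end 5 79.7
end 15 79.6
end 25 79.8
pad 90.46000470189472 114.49258616747585 -26.842435451762174 23.065702030947392
base w [(-40, np.float64(-56.9), np.float64(52.8)), (-20, np.float64(-56.7), np.float64(52.8)), (0, np.float64(-56.4), np.float64(53.0)), (20, np.float64(-57.0), np.float64(53.2)), (40, np.float64(-56.8), np.float64(53.1)), (60, np.float64(-57.0), np.float64(52.9)), (80, np.float64(-57.0), np.float64(52.9)), (100, np.float64(-56.8), np.float64(53.1))]
```

>>> send_rows:
  rows:
    - {"dx": 0, "dy": 0, "dz": -31, "roll": 0, "jaw": 1}
    - {"dx": 0, "dy": 0, "dz": -31, "roll": 0, "jaw": 1}
    - {"dx": 0, "dy": 0, "dz": -31, "roll": 0, "jaw": 1}
    - {"dx": 0, "dy": 15, "dz": -31, "roll": 0, "jaw": 1}
    - {"dx": 3, "dy": 29, "dz": 0, "roll": 0, "jaw": 1}
    - {"dx": 3, "dy": 30, "dz": 0, "roll": 0, "jaw": 1}
    - {"dx": 3, "dy": 30, "dz": 0, "roll": 0, "jaw": 1}
    - {"dx": 3, "dy": 30, "dz": 0, "roll": 0, "jaw": 1}
    - {"dx": 3, "dy": 30, "dz": 0, "roll": 0, "jaw": 1}
    - {"dx": 3, "dy": 30, "dz": 0, "roll": 0, "jaw": 1}
    - {"dx": 3, "dy": 30, "dz": 0, "roll": 0, "jaw": 1}
    - {"dx": 3, "dy": 30, "dz": 0, "roll": 0, "jaw": 1}

```text
time_s: 5.77
ee_pos: [0.5345, 0.1177, 0.1917]
eef_rot: [3.141, 0.001, 0.024]
force: [0.1, 0.4, -0.6]
grip_width: 0.0557
grip_force: 15.0
```

>>> send_rows:
  rows:
    - {"dx": 3, "dy": 30, "dz": 0, "roll": 0, "jaw": 1}
    - {"dx": 3, "dy": 30, "dz": 0, "roll": 0, "jaw": 1}
    - {"dx": 3, "dy": 30, "dz": 0, "roll": 0, "jaw": 1}
    - {"dx": 3, "dy": 30, "dz": 0, "roll": 0, "jaw": 1}
    - {"dx": 3, "dy": 30, "dz": 0, "roll": 0, "jaw": 1}
    - {"dx": 0, "dy": 30, "dz": 0, "roll": 0, "jaw": 1}
    - {"dx": 0, "dy": 12, "dz": 0, "roll": -4, "jaw": 1}
    - {"dx": 0, "dy": 0, "dz": 0, "roll": -7, "jaw": 1}
    - {"dx": 0, "dy": 0, "dz": 0, "roll": -7, "jaw": 1}
    - {"dx": 0, "dy": 0, "dz": 0, "roll": -7, "jaw": 1}
    - {"dx": 0, "dy": 0, "dz": 0, "roll": -7, "jaw": 1}
    - {"dx": 0, "dy": 0, "dz": 0, "roll": -7, "jaw": 1}

```text
time_s: 6.77
ee_pos: [0.5543, -0.0724, 0.1915]
eef_rot: [-3.14, 0.001, 0.711]
force: [0.1, 0.1, 0.1]
grip_width: 0.0555
grip_force: 15.0
```

>>> send_rows:
  rows:
    - {"dx": 0, "dy": 0, "dz": 0, "roll": -7, "jaw": 1}
    - {"dx": 0, "dy": 0, "dz": 0, "roll": -7, "jaw": 1}
    - {"dx": 0, "dy": 0, "dz": 0, "roll": -7, "jaw": 1}
    - {"dx": 0, "dy": 0, "dz": 0, "roll": -7, "jaw": 1}
    - {"dx": 0, "dy": 0, "dz": 0, "roll": -7, "jaw": 1}
    - {"dx": 0, "dy": 0, "dz": 0, "roll": -6.7, "jaw": 1}
    - {"dx": 0, "dy": 0, "dz": 0, "roll": 0, "jaw": 1}
    - {"dx": 0, "dy": 0, "dz": 0, "roll": 0, "jaw": 1}

```text
time_s: 7.43
ee_pos: [0.5544, -0.0723, 0.1919]
eef_rot: [-3.141, -0.0, 1.429]
force: [-0.1, 0.3, 0.1]
grip_width: 0.0558
grip_force: 15.0
```

```bash
cat >> h.py <<'E'
def togo(x,y,yaw,z):
    o=get_obs(); e=o['ee_pos']*1000; a=o['eef_rot'][2]; d=np.array([x,y])-e[:2]
    print('t',o['time_s'],'e',e.round(2),'rpy',np.rad2deg(o['eef_rot']).round(2),'w',round(o['grip_width']*1000,2),o['grip_force'],o['force'])
    print('dx %.2f dy %.2f dz %.2f roll %.2f'%(d@[np.cos(a),np.sin(a)],d@[np.sin(a),-np.cos(a)],e[2]-z,np.rad2deg(a)-yaw))
E
python3 - <<'E'
from h import *
togo(555.3,-72.7,82.15,60)
E
```

```text
t 7.4333 e [554.36 -72.29 191.87] rpy [-1.7994e+02 -1.0000e-02  8.1880e+01] w 55.78 14.999362975358963 [-0.107355    0.33918345  0.0615547 ]
dx -0.27 dy 0.99 dz 131.87 roll -0.27
```

>>> send_rows:
  rows:
    - {"dx": -0.2, "dy": 0.8, "dz": 10, "roll": -0.2, "jaw": 1}
    - {"dx": 0, "dy": 0, "dz": 25, "roll": 0, "jaw": 1}
    - {"dx": 0, "dy": 0, "dz": 30, "roll": 0, "jaw": 1}
    - {"dx": 0, "dy": 0, "dz": 30, "roll": 0, "jaw": 1}
    - {"dx": 0, "dy": 0, "dz": 20, "roll": 0, "jaw": 1}
    - {"dx": 0, "dy": 0, "dz": 8, "roll": 0, "jaw": 1}
    - {"dx": 0, "dy": 0, "dz": 0, "roll": 0, "jaw": 1}
    - {"dx": 0, "dy": 0, "dz": 0, "roll": 0, "jaw": 1}

```text
time_s: 8.1
ee_pos: [0.5556, -0.0727, 0.07]
eef_rot: [3.141, -0.0, 1.435]
force: [0.5, -0.0, 0.3]
grip_width: 0.0557
grip_force: 15.0
```

```bash
cat >> h.py <<'E'
A=np.deg2rad(82.2);AX=np.array([np.cos(A),np.sin(A)]);NX=np.array([AX[1],-AX[0]])
def prof(P,zlo,zhi,name,tr=(-95,88)):
    xy=P[...,:2]*1000-np.array([555.4,-72.2]);t=xy@AX;w=xy@NX;z=P[...,2]
    m=(z>zlo)&(z<zhi)&(abs(w)<40)&(t>tr[0])&(t<tr[1])
    print(name,'ends:',[(b,round(t[m&(abs(w-b)<3)].min(),1),round(t[m&(abs(w-b)<3)].max(),1)) for b in(-20,0,20) if (m&(abs(w-b)<3)).any()])
    print('  sides:',[(b,round(w[m&(abs(t-b)<3)].min(),1),round(w[m&(abs(t-b)<3)].max(),1)) for b in range(-75,80,15) if (m&(abs(t-b)<3)).sum()>3], 'z',round(float(np.median(z[m])),4))
E
python3 - <<'E'
from h import *
togo(555.3,-72.7,82.15,46)
z=get_obs()['ee_pos'][2]
for n in('wrist','scene','side'):
    c=grab(n);P=cloud(c)
    if n=='scene': save(c,'e.png',(230,190,370,320),4)
    try: prof(P,z-.001,z+.010,n); 
    except Exception as e: print(n,e)
    try: prof(P,.040,.048,n+' lower')
    except Exception as e: print(n,e)
E
```

```text
t 8.1 e [555.59 -72.69  69.98] rpy [179.98  -0.    82.23] w 55.71 14.999815374612808 [ 0.45177889 -0.00511715  0.28481436]
dx -0.05 dy -0.29 dz 23.98 roll 0.08
wrist ends: [(-20, np.float64(-79.5), np.float64(80.0)), (0, np.float64(-79.9), np.float64(79.9)), (20, np.float64(-80.0), np.float64(80.0))]
  sides: [(-75, np.float64(-28.2), np.float64(27.3)), (-60, np.float64(-27.7), np.float64(27.5)), (-30, np.float64(-27.8), np.float64(27.5)), (-15, np.float64(-28.4), np.float64(27.7)), (0, np.float64(-28.5), np.float64(27.7)), (15, np.float64(-28.5), np.float64(27.7)), (30, np.float64(-28.5), np.float64(27.7)), (45, np.float64(-28.5), np.float64(27.7)), (60, np.float64(-28.5), np.float64(27.9)), (75, np.float64(-28.0), np.float64(27.6))] z 0.0747
wrist lower ends: []
  sides: [] z nan
scene ends: [(-20, np.float64(-80.8), np.float64(73.4)), (0, np.float64(-80.3), np.float64(8.8)), (20, np.float64(-80.7), np.float64(3.8))]
  sides: [(-75, np.float64(-25.4), np.float64(30.4)), (-60, np.float64(-25.4), np.float64(30.9)), (-45, np.float64(-23.9), np.float64(30.2)), (-30, np.float64(-25.7), 
[... 796 characters left out ...]
29.1), np.float64(26.3)), (-60, np.float64(-28.3), np.float64(26.4)), (-45, np.float64(-10.5), np.float64(23.6)), (-30, np.float64(-11.3), np.float64(23.1)), (-15, np.float64(-20.6), np.float64(27.1)), (0, np.float64(-34.1), np.float64(29.9)), (15, np.float64(-28.4), np.float64(25.5)), (30, np.float64(-28.1), np.float64(27.2)), (45, np.float64(-28.1), np.float64(26.6)), (60, np.float64(-27.0), np.float64(25.2)), (75, np.float64(-26.5), np.float64(26.4))] z 0.0762
side lower ends: [(-20, np.float64(-93.3), np.float64(72.6)), (0, np.float64(54.7), np.float64(71.7)), (20, np.float64(56.1), np.float64(71.7))]
  sides: [(-75, np.float64(-29.4), np.float64(-20.7)), (-15, np.float64(-28.6), np.float64(-21.5)), (30, np.float64(-29.6), np.float64(-21.9)), (45, np.float64(-28.2), np.float64(-21.1)), (60, np.float64(-27.0), np.float64(26.4)), (75, np.float64(-27.7), np.float64(10.9))] z 0.0447
  return _methods._mean(a, axis=axis, dtype=dtype,
  ret = ret.dtype.type(ret / rcount)
```

View pics/e.png

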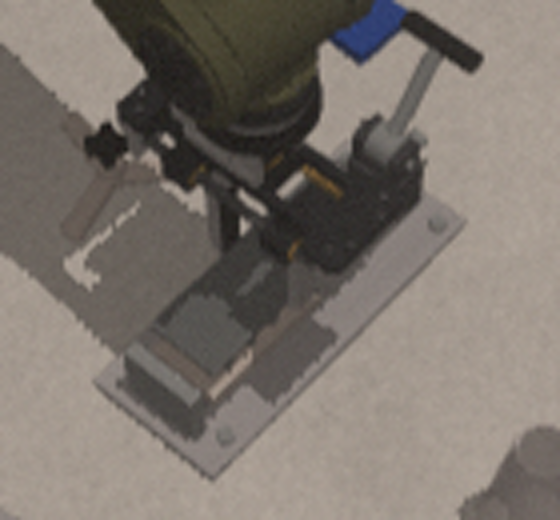

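The crop shows the sheet held over the lower plate, parallel to it (centre about (230,300) in the crop). The wrist depth says it is aligned within 0.5 mm. Lowering slowly.

>>> send_rows:
  rows:
    - {"dx": 0, "dy": 0.3, "dz": 8, "roll": 0, "jaw": 1}
    - {"dx": 0, "dy": 0, "dz": 8, "roll": 0, "jaw": 1}
    - {"dx": 0, "dy": 0, "dz": 5, "roll": 0, "jaw": 1}
    - {"dx": 0, "dy": 0, "dz": 2, "roll": 0, "jaw": 1}
    - {"dx": 0, "dy": 0, "dz": 1, "roll": 0, "jaw": 1}
    - {"dx": 0, "dy": 0, "dz": 0.7, "roll": 0, "jaw": 1}
    - {"dx": 0, "dy": 0, "dz": 0.4, "roll": 0, "jaw": 1}
    - {"dx": 0, "dy": 0, "dz": 0, "roll": 0, "jaw": 1}
    - {"dx": 0, "dy": 0, "dz": 0, "roll": 0, "jaw": 1}

```text
time_s: 9.0
ee_pos: [0.5557, -0.0727, 0.0446]
eef_rot: [3.141, 0.0, 1.436]
force: [-0.2, -0.5, -1.0]
grip_width: 0.0556
grip_force: 15.0
```

Run:
```python
from h import *
togo(555.3,-72.7,82.15,44.2)
z=get_obs()['ee_pos'][2]
P=cloud(grab('wrist')); prof(P,z-.001,z+.009,'w')
```

```text
t 9.0 e [555.73 -72.71  44.65] rpy [179.98   0.    82.3 ] w 55.57 14.999902546405792 [-0.21716265 -0.52598923 -1.01792863]
dx -0.04 dy -0.43 dz 0.45 roll 0.15
w ends: [(-20, np.float64(-80.3), np.float64(80.0)), (0, np.float64(-79.8), np.float64(80.0)), (20, np.float64(-80.1), np.float64(80.0))]
  sides: [(-75, np.float64(-28.0), np.float64(27.7)), (-60, np.float64(-27.5), np.float64(27.7)), (-30, np.float64(-27.7), np.float64(27.7)), (-15, np.float64(-28.3), np.float64(27.9)), (0, np.float64(-28.4), np.float64(27.7)), (15, np.float64(-28.4), np.float64(27.6)), (30, np.float64(-28.5), np.float64(27.6)), (45, np.float64(-28.3), np.float64(27.7)), (60, np.float64(-28.4), np.float64(27.8)), (75, np.float64(-28.1), np.float64(27.7))] z 0.0493
```

>>> send_rows:
  rows:
    - {"dx": 0, "dy": 0, "dz": 0.3, "roll": 0, "jaw": 1}
    - {"dx": 0, "dy": 0, "dz": 0.2, "roll": 0, "jaw": 1}
    - {"dx": 0, "dy": 0, "dz": 0, "roll": 0, "jaw": 1}
    - {"dx": 0, "dy": 0, "dz": 0, "roll": 0, "jaw": 1}

```text
time_s: 9.38
ee_pos: [0.5557, -0.0727, 0.0444]
eef_rot: [3.141, 0.0, 1.436]
force: [-2.1, 0.3, 5.1]
grip_width: 0.0554
grip_force: 15.0
```

>>> send_rows:
  rows:
    - {"dx": 0, "dy": 0, "dz": 0, "roll": 0, "jaw": -1}
    - {"dx": 0, "dy": 0, "dz": 0, "roll": 0, "jaw": -1}
    - {"dx": 0, "dy": 0, "dz": 0, "roll": 0, "jaw": -1}
    - {"dx": 0, "dy": 0, "dz": 0, "roll": 0, "jaw": -1}
    - {"dx": 0, "dy": 0, "dz": 0, "roll": 0, "jaw": -1}
    - {"dx": 0, "dy": 0, "dz": -10, "roll": 0, "jaw": -1}
    - {"dx": 0, "dy": 0, "dz": -30, "roll": 0, "jaw": -1}
    - {"dx": 0, "dy": 0, "dz": -35, "roll": 0, "jaw": -1}
    - {"dx": 0, "dy": 0, "dz": -35, "roll": 0, "jaw": -1}
    - {"dx": 0, "dy": 0, "dz": -35, "roll": 0, "jaw": -1}
    - {"dx": 0, "dy": 0, "dz": -15, "roll": 0, "jaw": -1}
    - {"dx": 0, "dy": 0, "dz": 0, "roll": 0, "jaw": -1}

```text
time_s: 10.38
ee_pos: [0.5569, -0.0729, 0.2089]
eef_rot: [3.134, 0.0, 1.436]
force: [-0.2, -0.5, -0.5]
grip_width: 0.0939
grip_force: 0.0
```

Run:
```python
from h import *
togo(440,-400,82.15,200)
P=cloud(grab('wrist')); prof(P,.045,.053,'w'); prof(P,.039,.0452,'lower')
```

```text
t 10.3833 e [556.87 -72.9  208.93] rpy [1.7959e+02 2.0000e-02 8.2300e+01] w 93.91 0.0 [-0.16446496 -0.52949831 -0.45968172]
dx -339.80 dy -72.01 dz 8.93 roll 0.15
w ends: [(-20, np.float64(-89.9), np.float64(79.8)), (0, np.float64(-90.1), np.float64(78.8)), (20, np.float64(-90.1), np.float64(78.8))]
  sides: [(-75, np.float64(-27.6), np.float64(27.6)), (-60, np.float64(-27.3), np.float64(27.4)), (-45, np.float64(-28.2), np.float64(27.1)), (-30, np.float64(-27.9), np.float64(26.8)), (-15, np.float64(-27.6), np.float64(27.7)), (0, np.float64(-28.4), np.float64(27.3)), (15, np.float64(-28.2), np.float64(27.1)), (30, np.float64(-27.9), np.float64(26.8)), (45, np.float64(-27.6), np.float64(27.6)), (60, np.float64(-28.4), np.float64(27.3)), (75, np.float64(-28.1), np.float64(27.0))] z 0.0491
lower ends: [(-20, np.float64(-90.2), np.float64(-89.1)), (0, np.float64(-89.8), np.float64(-89.1)), (20, np.float64(-90.3), np.float64(-89.0))]
  sides: [] z 0.0422
```

>>> send_rows:
  rows:
    - {"dx": -31, "dy": -6.5, "dz": 0, "roll": 0, "jaw": -1}
    - {"dx": -31, "dy": -6.5, "dz": 0, "roll": 0, "jaw": -1}
    - {"dx": -31, "dy": -6.5, "dz": 0, "roll": 0, "jaw": -1}
    - {"dx": -31, "dy": -6.5, "dz": 0, "roll": 0, "jaw": -1}
    - {"dx": -31, "dy": -6.5, "dz": 0, "roll": 0, "jaw": -1}
    - {"dx": -31, "dy": -6.5, "dz": 0, "roll": 0, "jaw": -1}
    - {"dx": -31, "dy": -6.5, "dz": 0, "roll": 0, "jaw": -1}
    - {"dx": -31, "dy": -6.5, "dz": 0, "roll": 0, "jaw": -1}
    - {"dx": -31, "dy": -6.5, "dz": 0, "roll": 0, "jaw": -1}
    - {"dx": -31, "dy": -6.5, "dz": 0, "roll": 0, "jaw": -1}
    - {"dx": -31, "dy": -6.5, "dz": 0, "roll": 0, "jaw": -1}
    - {"dx": 0, "dy": 0, "dz": 0, "roll": 0, "jaw": -1}

```text
time_s: 11.43
ee_pos: [0.4365, -0.4047, 0.2021]
eef_rot: [-3.139, -0.001, 1.433]
force: [0.1, 0.5, -0.4]
grip_width: 0.094
grip_force: 0.0
```

Run:
```python
from h import *
P=cloud(grab('wrist')); rect(P,.045,.054,(.34,.56,-.39,-.27),'plate')
togo(440,-334,1,60)
```

```text
plate 9654 c [ 441.6 -336.4] size [160.2  56.7] ang 0.59 edge-ang 0.4 wc 0.34 z 0.0492
 corners [[361.20001220703125, -308.8999938964844], [361.79998779296875, -365.6000061035156], [522.0, -363.8999938964844], [521.4000244140625, -307.20001220703125]]
t 11.4833 e [ 437.5  -402.64  202.14] rpy [-1.7987e+02 -9.0000e-02  8.2120e+01] w 93.84 0.0 [ 1.60643795 -0.11190972 -0.27589441]
dx 68.34 dy -6.93 dz 142.14 roll 81.12
```

>>> send_rows:
  rows:
    - {"dx": 22, "dy": -1.7, "dz": 0, "roll": 0, "jaw": -1}
    - {"dx": 22, "dy": -1.7, "dz": 0, "roll": 0, "jaw": -1}
    - {"dx": 22, "dy": -1.7, "dz": 0, "roll": 0, "jaw": -1}
    - {"dx": 0, "dy": 0, "dz": 0, "roll": 7, "jaw": -1}
    - {"dx": 0, "dy": 0, "dz": 0, "roll": 7, "jaw": -1}
    - {"dx": 0, "dy": 0, "dz": 0, "roll": 7, "jaw": -1}
    - {"dx": 0, "dy": 0, "dz": 0, "roll": 7, "jaw": -1}
    - {"dx": 0, "dy": 0, "dz": 0, "roll": 7, "jaw": -1}
    - {"dx": 0, "dy": 0, "dz": 0, "roll": 7, "jaw": -1}
    - {"dx": 0, "dy": 0, "dz": 0, "roll": 7, "jaw": -1}
    - {"dx": 0, "dy": 0, "dz": 0, "roll": 7, "jaw": -1}
    - {"dx": 0, "dy": 0, "dz": 0, "roll": 7, "jaw": -1}

```text
time_s: 12.48
ee_pos: [0.4429, -0.3337, 0.203]
eef_rot: [-3.14, 0.001, 0.332]
force: [-0.1, 0.3, 0.3]
grip_width: 0.0942
grip_force: 0.0
```

>>> send_rows:
  rows:
    - {"dx": 0, "dy": 0, "dz": 0, "roll": 7, "jaw": -1}
    - {"dx": 0, "dy": 0, "dz": 0, "roll": 7, "jaw": -1}
    - {"dx": 0, "dy": 0, "dz": 15, "roll": 4.6, "jaw": -1}
    - {"dx": 0, "dy": 0, "dz": 25, "roll": 0, "jaw": -1}
    - {"dx": 0, "dy": 0, "dz": 30, "roll": 0, "jaw": -1}
    - {"dx": 0, "dy": 0, "dz": 30, "roll": 0, "jaw": -1}
    - {"dx": 0, "dy": 0, "dz": 15, "roll": 0, "jaw": -1}
    - {"dx": 0, "dy": 0, "dz": 0, "roll": 0, "jaw": -1}
    - {"dx": 0, "dy": 0, "dz": 0, "roll": 0, "jaw": -1}
    - {"dx": 0, "dy": 0, "dz": 0, "roll": 0, "jaw": -1}

```text
time_s: 13.32
ee_pos: [0.4434, -0.3348, 0.0901]
eef_rot: [3.141, -0.001, 0.013]
force: [-0.3, -0.7, -0.6]
grip_width: 0.094
grip_force: 0.0
```

Run:
```python
from h import *
P=cloud(grab('wrist')); rect(P,.045,.054,(.34,.56,-.39,-.27),'plate')
togo(441.6,-336.4,.5,38)
```

```text
plate 15567 c [ 455.2 -335.8] size [131.5  56.4] ang 0.56 edge-ang 0.52 wc 0.0 z 0.0491
 corners [[389.20001220703125, -308.29998779296875], [389.79998779296875, -364.70001220703125], [521.2000122070312, -363.3999938964844], [520.7000122070312, -307.0]]
t 13.3667 e [ 443.52 -335.04   90.34] rpy [ 1.7993e+02 -9.0000e-02  7.2000e-01] w 94.07 0.0 [ 0.60772192 -0.16806184 -0.51450965]
dx -1.93 dy 1.34 dz 52.34 roll 0.22
```

>>> send_rows:
  rows:
    - {"dx": -2.5, "dy": 0.9, "dz": 15, "roll": 0.2, "jaw": -1}
    - {"dx": 0, "dy": 0, "dz": 20, "roll": 0, "jaw": -1}
    - {"dx": 0, "dy": 0, "dz": 12, "roll": 0, "jaw": -1}
    - {"dx": 0, "dy": 0, "dz": 5, "roll": 0, "jaw": -1}
    - {"dx": 0, "dy": 0, "dz": 0, "roll": 0, "jaw": -1}
    - {"dx": 0, "dy": 0, "dz": 0, "roll": 0, "jaw": 1}
    - {"dx": 0, "dy": 0, "dz": 0, "roll": 0, "jaw": 1}
    - {"dx": 0, "dy": 0, "dz": 0, "roll": 0, "jaw": 1}
    - {"dx": 0, "dy": 0, "dz": 0, "roll": 0, "jaw": 1}
    - {"dx": 0, "dy": 0, "dz": 0, "roll": 0, "jaw": 1}
    - {"dx": 0, "dy": 0, "dz": 0, "roll": 0, "jaw": 1}
    - {"dx": 0, "dy": 0, "dz": 0, "roll": 0, "jaw": 1}
  force: 25

```text
time_s: 14.37
ee_pos: [0.4404, -0.3359, 0.0371]
eef_rot: [3.141, -0.0, 0.009]
force: [0.2, 1.4, 1.4]
grip_width: 0.0559
grip_force: 25.0
```

>>> send_rows:
  rows:
    - {"dx": 0, "dy": 0, "dz": 0, "roll": 0, "jaw": 1}
    - {"dx": 0, "dy": 0, "dz": 0, "roll": 0, "jaw": 1}
    - {"dx": 0, "dy": 0, "dz": -3, "roll": 0, "jaw": 1}
    - {"dx": 0, "dy": 0, "dz": -10, "roll": 0, "jaw": 1}
    - {"dx": 0, "dy": 0, "dz": -25, "roll": 0, "jaw": 1}
    - {"dx": 0, "dy": 0, "dz": -30, "roll": 0, "jaw": 1}
    - {"dx": 0, "dy": 0, "dz": -30, "roll": 0, "jaw": 1}
    - {"dx": 0, "dy": 0, "dz": -30, "roll": 0, "jaw": 1}
    - {"dx": 0, "dy": 0, "dz": -25, "roll": 0, "jaw": 1}
    - {"dx": 0, "dy": 0, "dz": 0, "roll": 0, "jaw": 1}
    - {"dx": 0, "dy": 0, "dz": 0, "roll": 0, "jaw": 1}

```text
time_s: 15.28
ee_pos: [0.4406, -0.3361, 0.1913]
eef_rot: [3.14, -0.002, 0.009]
force: [-0.2, 0.3, -2.4]
grip_width: 0.0556
grip_force: 25.0
```

Run:
```python
from h import *
P=cloud(grab('wrist'));z=get_obs()['ee_pos'][2]; rect(P,z+.004,z+.016,(.34,.56,-.39,-.27),'plate')
togo(555.7,-72.7,82.2,80)
```

```text
plate 22230 c [ 467.9 -336. ] size [106.3  78.9] ang 0.44 edge-ang 0.3 wc 0.28 z 0.2033
 corners [[414.3999938964844, -297.0], [415.0, -375.8999938964844], [521.4000244140625, -375.1000061035156], [520.7999877929688, -296.20001220703125]]
t 15.3333 e [ 440.13 -335.7   189.79] rpy [-1.7999e+02  1.0000e-02  5.0000e-01] w 55.64 24.999580085277557 [-7.29224744e-02  6.84596367e-04 -3.18990138e+00]
dx 117.86 dy -261.98 dz 109.79 roll -81.70
```

>>> send_rows:
  rows:
    - {"dx": 13.1, "dy": -29.1, "dz": 0, "roll": 0, "jaw": 1}
    - {"dx": 13.1, "dy": -29.1, "dz": 0, "roll": 0, "jaw": 1}
    - {"dx": 13.1, "dy": -29.1, "dz": 0, "roll": 0, "jaw": 1}
    - {"dx": 13.1, "dy": -29.1, "dz": 0, "roll": 0, "jaw": 1}
    - {"dx": 13.1, "dy": -29.1, "dz": 0, "roll": 0, "jaw": 1}
    - {"dx": 13.1, "dy": -29.1, "dz": 0, "roll": 0, "jaw": 1}
    - {"dx": 13.1, "dy": -29.1, "dz": 0, "roll": 0, "jaw": 1}
    - {"dx": 13.1, "dy": -29.1, "dz": 0, "roll": 0, "jaw": 1}
    - {"dx": 13.1, "dy": -29.1, "dz": 0, "roll": 0, "jaw": 1}
    - {"dx": 0, "dy": 0, "dz": 0, "roll": -6.8, "jaw": 1}
    - {"dx": 0, "dy": 0, "dz": 0, "roll": -6.8, "jaw": 1}
    - {"dx": 0, "dy": 0, "dz": 0, "roll": -6.8, "jaw": 1}

```text
time_s: 16.33
ee_pos: [0.5554, -0.0722, 0.1881]
eef_rot: [-3.14, 0.003, 0.372]
force: [-0.9, 0.1, -2.2]
grip_width: 0.0558
grip_force: 25.0
```

>>> send_rows:
  rows:
    - {"dx": 0, "dy": 0, "dz": 0, "roll": -6.8, "jaw": 1}
    - {"dx": 0, "dy": 0, "dz": 0, "roll": -6.8, "jaw": 1}
    - {"dx": 0, "dy": 0, "dz": 0, "roll": -6.8, "jaw": 1}
    - {"dx": 0, "dy": 0, "dz": 0, "roll": -6.8, "jaw": 1}
    - {"dx": 0, "dy": 0, "dz": 0, "roll": -6.8, "jaw": 1}
    - {"dx": 0, "dy": 0, "dz": 0, "roll": -6.8, "jaw": 1}
    - {"dx": 0, "dy": 0, "dz": 0, "roll": -6.8, "jaw": 1}
    - {"dx": 0, "dy": 0, "dz": 0, "roll": -6.8, "jaw": 1}
    - {"dx": 0, "dy": 0, "dz": 0, "roll": -6.8, "jaw": 1}
    - {"dx": 0, "dy": 0, "dz": 0, "roll": 0, "jaw": 1}
    - {"dx": 0, "dy": 0, "dz": 0, "roll": 0, "jaw": 1}

```text
time_s: 17.25
ee_pos: [0.5555, -0.0729, 0.1887]
eef_rot: [-3.139, -0.0, 1.429]
force: [0.1, -0.3, -1.5]
grip_width: 0.0555
grip_force: 25.0
```

Run:
```python
from h import *
togo(555.5,-73.2,82.2,80)
```

```text
t 17.25 e [555.51 -72.88 188.74] rpy [-1.7988e+02 -1.0000e-02  8.1880e+01] w 55.49 24.999185800552368 [ 0.12544778 -0.30943771 -1.45777445]
dx -0.32 dy 0.04 dz 108.74 roll -0.32
```

>>> send_rows:
  rows:
    - {"dx": -0.3, "dy": 0, "dz": 10, "roll": -0.3, "jaw": 1}
    - {"dx": 0, "dy": 0, "dz": 25, "roll": 0, "jaw": 1}
    - {"dx": 0, "dy": 0, "dz": 30, "roll": 0, "jaw": 1}
    - {"dx": 0, "dy": 0, "dz": 25, "roll": 0, "jaw": 1}
    - {"dx": 0, "dy": 0, "dz": 15, "roll": 0, "jaw": 1}
    - {"dx": 0, "dy": 0, "dz": 8, "roll": 0, "jaw": 1}
    - {"dx": 0, "dy": 0, "dz": 0, "roll": 0, "jaw": 1}
    - {"dx": 0, "dy": 0, "dz": 0, "roll": 0, "jaw": 1}
    - {"dx": 0, "dy": 0, "dz": 0, "roll": 0, "jaw": 1}

```text
time_s: 18.0
ee_pos: [0.5565, -0.0734, 0.078]
eef_rot: [3.14, 0.0, 1.437]
force: [-0.1, 0.2, -2.3]
grip_width: 0.0559
grip_force: 25.0
```

Run:
```python
from h import *
togo(555.5,-73.2,82.2,51)
z=get_obs()['ee_pos'][2]
P=cloud(grab('wrist')); prof(P,z+.005,z+.018,'w')
P=cloud(grab('scene')); prof(P,z+.005,z+.018,'scene'); prof(P,.045,.053,'scene sheet')
```

```text
t 18.0 e [556.51 -73.36  77.97] rpy [1.799e+02 1.000e-02 8.236e+01] w 55.95 24.9996417760849 [-0.13981518  0.18253654 -2.28837552]
dx 0.03 dy -1.03 dz 26.97 roll 0.16
w ends: [(-20, np.float64(-74.9), np.float64(79.7)), (0, np.float64(-75.4), np.float64(79.8)), (20, np.float64(-75.1), np.float64(79.8))]
  sides: [(-75, np.float64(-26.7), np.float64(28.7)), (-60, np.float64(-26.9), np.float64(28.8)), (-15, np.float64(-27.5), np.float64(28.6)), (0, np.float64(-27.6), np.float64(28.7)), (15, np.float64(-27.6), np.float64(28.4)), (30, np.float64(-27.6), np.float64(28.5)), (45, np.float64(-27.7), np.float64(28.5)), (60, np.float64(-27.7), np.float64(28.5)), (75, np.float64(-27.1), np.float64(28.3))] z 0.09
scene ends: [(-20, np.float64(-79.6), np.float64(64.6)), (0, np.float64(-79.0), np.float64(6.7)), (20, np.float64(-80.9), np.float64(0.8))]
  sides: [(-75, np.float64(-24.3), np.float64(32.0)), (-60, np.float64(-24.5), np.float64(31.8)), (-45, np.float64(-22.8), np.float64(31.0)), (-30, np.float64(-25.4), np.float64(30.9)), (-15, np.float64(-27.0), np.float64(34.7)), (0, np.float64(-26.1), np.float64(20.4)), (15, np.float64(-24.4), np.float64(-17.4)), (30, np.float64(-23.7), np.float64(-17.6)), (60, np.float64(-21.9), np.float64(-19.9))] z 0.0892
scene sheet ends: [(-20, np.float64(-81.5), np.float64(-71.0)), (0, np.float64(-80.8), np.float64(-70.4)), (20, np.float64(-80.6), np.float64(1.4))]
  sides: [(-75, np.float64(-25.6), np.float64(29.9)), (-60, np.float64(21.6), np.float64(31.4)), (-45, np.float64(19.5), np.float64(28.7)), (-30, np.float64(20.3), np.float64(30.1)), (-15, np.float64(21.0), np.float64(29.5)), (0, np.float64(21.7), np.float64(31.9))] z 0.0483
```

>>> send_rows:
  rows:
    - {"dx": 0, "dy": -0.8, "dz": 8, "roll": 0.1, "jaw": 1}
    - {"dx": 0, "dy": 0, "dz": 8, "roll": 0, "jaw": 1}
    - {"dx": 0, "dy": 0, "dz": 5, "roll": 0, "jaw": 1}
    - {"dx": 0, "dy": 0, "dz": 3, "roll": 0, "jaw": 1}
    - {"dx": 0, "dy": 0, "dz": 1.5, "roll": 0, "jaw": 1}
    - {"dx": 0, "dy": 0, "dz": 0.5, "roll": 0, "jaw": 1}
    - {"dx": 0, "dy": 0, "dz": 0, "roll": 0, "jaw": 1}
    - {"dx": 0, "dy": 0, "dz": 0, "roll": 0, "jaw": 1}
    - {"dx": 0, "dy": 0, "dz": 0, "roll": 0, "jaw": 1}

```text
time_s: 18.85
ee_pos: [0.5552, -0.0732, 0.0511]
eef_rot: [3.142, 0.0, 1.436]
force: [-2.5, 0.2, 3.2]
grip_width: 0.0557
grip_force: 25.0
```

Run:
```python
from h import *
togo(555.5,-73.2,82.2,51)
z=get_obs()['ee_pos'][2]
P=cloud(grab('wrist')); prof(P,z+.005,z+.018,'w')
```

```text
t 18.85 e [555.19 -73.16  51.14] rpy [180.    0.   82.3] w 55.73 25.000750422477722 [-2.51004458  0.24138106  3.20184961]
dx 0.01 dy 0.32 dz 0.14 roll 0.10
w ends: [(-20, np.float64(-74.5), np.float64(79.8)), (0, np.float64(-74.9), np.float64(79.8)), (20, np.float64(-74.9), np.float64(79.8))]
  sides: [(-75, np.float64(-28.2), np.float64(27.4)), (-60, np.float64(-28.2), np.float64(27.5)), (-15, np.float64(-28.9), np.float64(27.3)), (0, np.float64(-28.9), np.float64(27.4)), (15, np.float64(-29.1), np.float64(27.2)), (30, np.float64(-28.9), np.float64(27.2)), (45, np.float64(-29.0), np.float64(27.3)), (60, np.float64(-28.8), np.float64(27.2)), (75, np.float64(-28.2), np.float64(27.1))] z 0.0632
```

Contact made and aligned within about 0.5 mm. Releasing and rising.

>>> send_rows:
  rows:
    - {"dx": 0, "dy": 0, "dz": 0, "roll": 0, "jaw": -1}
    - {"dx": 0, "dy": 0, "dz": 0, "roll": 0, "jaw": -1}
    - {"dx": 0, "dy": 0, "dz": 0, "roll": 0, "jaw": -1}
    - {"dx": 0, "dy": 0, "dz": 0, "roll": 0, "jaw": -1}
    - {"dx": 0, "dy": 0, "dz": 0, "roll": 0, "jaw": -1}
    - {"dx": 0, "dy": 0, "dz": -10, "roll": 0, "jaw": -1}
    - {"dx": 0, "dy": 0, "dz": -30, "roll": 0, "jaw": -1}
    - {"dx": 0, "dy": 0, "dz": -35, "roll": 0, "jaw": -1}
    - {"dx": 0, "dy": 0, "dz": -35, "roll": 0, "jaw": -1}
    - {"dx": 0, "dy": 0, "dz": -35, "roll": 0, "jaw": -1}
    - {"dx": 0, "dy": 0, "dz": -20, "roll": 0, "jaw": 1}
    - {"dx": 0, "dy": 0, "dz": 0, "roll": 0, "jaw": 1}

```text
time_s: 19.9
ee_pos: [0.5566, -0.0734, 0.2218]
eef_rot: [3.133, 0.0, 1.436]
force: [-0.1, 0.6, 0.6]
grip_width: 0.0842
grip_force: 0.0
```

Run:
```python
from h import *
togo(555.5,-73.2,82.2,205)
c=grab('wrist');P=cloud(c); prof(P,.058,.068,'w'); prof(P,.045,.053,'sheet'); rect(P,.125,.155,(.5,.66,.06,.16),'bar'); save(c,'f.png')
```

```text
t 19.9 e [556.57 -73.39 221.78] rpy [1.7953e+02 3.0000e-02 8.2300e+01] w 84.18 0.0 [-0.11111488  0.55958035  0.56335233]
dx 0.05 dy -1.09 dz 16.78 roll 0.10
w ends: [(-20, np.float64(-94.9), np.float64(79.1)), (0, np.float64(-94.8), np.float64(79.2)), (20, np.float64(-94.8), np.float64(79.2))]
  sides: [(-75, np.float64(-28.8), np.float64(26.4)), (-60, np.float64(-28.5), np.float64(27.3)), (-45, np.float64(-28.2), np.float64(27.0)), (-30, np.float64(-27.9), np.float64(26.6)), (-15, np.float64(-28.8), np.float64(26.3)), (0, np.float64(-28.4), np.float64(27.2)), (15, np.float64(-28.0), np.float64(26.9)), (30, np.float64(-29.0), np.float64(26.6)), (45, np.float64(-28.6), np.float64(26.4)), (60, np.float64(-28.3), np.float64(27.2)), (75, np.float64(-29.0), np.float64(26.9))] z 0.0631
sheet ends: [(-20, np.float64(-90.2), np.float64(-89.1)), (0, np.float64(-89.8), np.float64(-88.8)), (20, np.float64(-89.9), np.float64(-88.4))]
  sides: [] z 0.0488
bar 819 c [576.3  92.8] size [59.  14.9] ang -7.96 edge-ang -7.57 wc 4.93 z 0.1388
 corners [[548.0999755859375, 104.30000305175781], [546.0, 89.5], [604.4000244140625, 81.4000015258789], [606.5, 96.0999984741211]]
```

View pics/f.png

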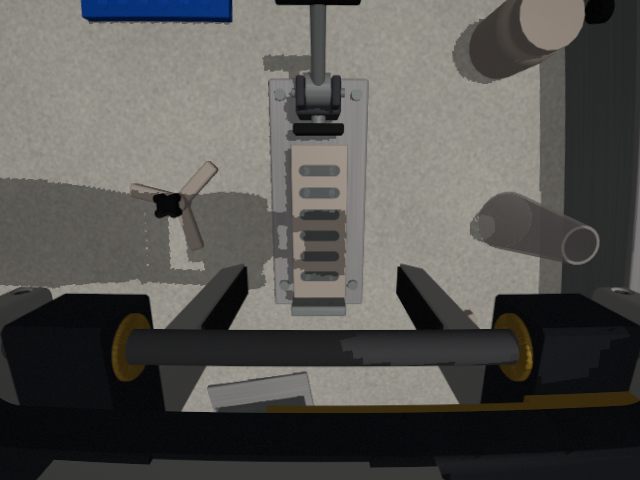

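The wrist view shows the stack square in the cradle, with the plate at (320,220), the pad at (318,128) and the bar at the top edge (318,2). Moving to the outside of the lever with the fingers shut.

>>> send_rows:
  rows:
    - {"dx": 31, "dy": -0.4, "dz": 0, "roll": 0, "jaw": 1}
    - {"dx": 31, "dy": -0.4, "dz": 0, "roll": 0, "jaw": 1}
    - {"dx": 31, "dy": -0.4, "dz": 0, "roll": 0, "jaw": 1}
    - {"dx": 31, "dy": -0.4, "dz": 0, "roll": 0, "jaw": 1}
    - {"dx": 31, "dy": -0.4, "dz": 0, "roll": 0, "jaw": 1}
    - {"dx": 31, "dy": -0.4, "dz": 0, "roll": 0, "jaw": 1}
    - {"dx": 31, "dy": -0.4, "dz": 0, "roll": 0, "jaw": 1}
    - {"dx": 0, "dy": 0, "dz": 0, "roll": 0, "jaw": 1}
    - {"dx": 0, "dy": 0, "dz": 0, "roll": 0, "jaw": 1}

```text
time_s: 20.7
ee_pos: [0.5809, 0.1434, 0.2147]
eef_rot: [-3.14, 0.001, 1.439]
force: [-0.1, -0.6, -0.7]
grip_width: 0.0202
grip_force: 0.0
```

Run:
```python
from h import *
o=get_obs(); p=np.array([555.4,-72.2])+215*AX-1.9*NX
togo(*p,82.2,136)
P=cloud(grab('side')); xy=P[...,:2]*1000-np.array([555.4,-72.2]);t=xy@AX;w=xy@NX;z=P[...,2]
k=(z>.11)&(z<.155)&(abs(w+1.9)<35)&(t>100)&(t<196);print(k.sum(),np.percentile(t[k],[1,50,99]),np.percentile(w[k],[1,50,99]),np.percentile(z[k],[1,50,99]))
k=(z>.215)&(z<.26)&(abs(w+1.9)<40)&(t>180)&(t<250);print('finger',k.sum(),np.percentile(t[k],[1,50,99]),np.percentile(w[k],[1,99]))
```

```text
t 20.7 e [580.92 143.38 214.66] rpy [-1.7989e+02  4.0000e-02  8.2430e+01] w 20.22 0.0 [-0.11935382 -0.6320116  -0.67293318]
dx -2.06 dy 2.07 dz 78.66 roll 0.23
114 [169.91897998 181.83537249 186.98027967] [-33.07230844  -4.72097794  27.29120366] [0.13543003 0.14693288 0.15393167]
finger 140 [203.92833309 221.6939543  226.91674707] [-28.33021548  15.65043028]
```

>>> send_rows:
  rows:
    - {"dx": 0, "dy": 2, "dz": 10, "roll": 0.2, "jaw": 1}
    - {"dx": 0, "dy": 0, "dz": 20, "roll": 0, "jaw": 1}
    - {"dx": 0, "dy": 0, "dz": 25, "roll": 0, "jaw": 1}
    - {"dx": 0, "dy": 0, "dz": 17, "roll": 0, "jaw": 1}
    - {"dx": 0, "dy": 0, "dz": 7, "roll": 0, "jaw": 1}
    - {"dx": 0, "dy": 0, "dz": 0, "roll": 0, "jaw": 1}
    - {"dx": -8, "dy": 0, "dz": 0, "roll": 0, "jaw": 1}
    - {"dx": -8, "dy": 0, "dz": 0, "roll": 0, "jaw": 1}
    - {"dx": -8, "dy": 0, "dz": 0, "roll": 0, "jaw": 1}
    - {"dx": -8, "dy": 0, "dz": 0, "roll": 0, "jaw": 1}

```text
time_s: 21.58
ee_pos: [0.5795, 0.1095, 0.1382]
eef_rot: [3.139, -0.001, 1.433]
force: [-0.3, 3.0, 1.2]
grip_width: 0.0006
grip_force: 1.2
```

>>> send_rows:
  rows:
    - {"dx": -7, "dy": 0, "dz": -6, "roll": 0, "jaw": 1}
    - {"dx": -7, "dy": 0, "dz": -5, "roll": 0, "jaw": 1}
    - {"dx": -7, "dy": 0, "dz": -3, "roll": 0, "jaw": 1}
    - {"dx": -7, "dy": 0, "dz": -2, "roll": 0, "jaw": 1}
    - {"dx": -7, "dy": 0, "dz": -1, "roll": 0, "jaw": 1}
    - {"dx": -7, "dy": 0, "dz": 0, "roll": 0, "jaw": 1}
    - {"dx": -7, "dy": 0, "dz": 0, "roll": 0, "jaw": 1}
    - {"dx": 0, "dy": 0, "dz": 0, "roll": 0, "jaw": 1}

```text
time_s: 22.25
ee_pos: [0.5721, 0.0605, 0.1538]
eef_rot: [-3.141, 0.0, 1.432]
force: [0.3, 0.2, -0.0]
grip_width: 0.0004
grip_force: 0.0
```

```bash
cat >> h.py <<'E'
def bar(n):
    P=cloud(grab(n)); xy=P[...,:2]*1000-np.array([555.4,-72.2]);t=xy@AX;w=xy@NX;z=P[...,2]
    e=get_obs()['ee_pos'][:2]*1000-[555.4,-72.2]; te=e@AX
    k=(z>.10)&(z<.175)&(abs(abs(w+1.9)-22)<7)&(t>40)&(t<200)
    print(n,'TCP t',te.round(1),'bar',k.sum(),np.percentile(t[k],[2,50,98]).round(1),np.percentile(z[k],[2,50,98]).round(3))
E
python3 - <<'E'
from h import *
togo(580,0,82.2,150)
bar('scene');bar('side')
E
```

```text
t 22.25 e [572.1   60.48 153.78] rpy [-1.7998e+02  2.0000e-02  8.2050e+01] w 0.41 0.0 [ 0.33654814  0.23554061 -0.01985043]
dx -58.81 dy 16.19 dz 3.78 roll -0.15
scene TCP t 134.3 bar 64 [106.1 112.2 130.2] [0.158 0.167 0.173]
side TCP t 134.7 bar 37 [108.6 118.1 123.3] [0.158 0.166 0.173]
```

>>> send_rows:
  rows:
    - {"dx": -7, "dy": 0, "dz": -1, "roll": 0, "jaw": 1}
    - {"dx": -7, "dy": 0, "dz": 0, "roll": 0, "jaw": 1}
    - {"dx": -7, "dy": 0, "dz": 1, "roll": 0, "jaw": 1}
    - {"dx": -7, "dy": 0, "dz": 2, "roll": 0, "jaw": 1}
    - {"dx": 0, "dy": 0, "dz": 0, "roll": 0, "jaw": 1}
    - {"dx": 0, "dy": 0, "dz": 0, "roll": 0, "jaw": 1}

```text
time_s: 22.85
ee_pos: [0.5684, 0.0335, 0.1518]
eef_rot: [-3.141, 0.0, 1.432]
force: [-0.5, -0.8, -0.2]
grip_width: 0.0003
grip_force: 0.0
```

Run:
```python
from h import *
bar('scene');bar('side')
print(get_obs()['force'],get_obs()['ee_pos'])
```

```text
scene TCP t 106.8 bar 60 [ 78.6  84.7 107.9] [0.15  0.157 0.167]
side TCP t 107.0 bar 34 [80.5 88.9 96. ] [0.152 0.159 0.163]
[ 0.23437603  0.60037066 -0.49526928] [0.56849914 0.03401204 0.15198769]
```

>>> send_rows:
  rows:
    - {"dx": -5, "dy": 0, "dz": 2, "roll": 0, "jaw": 1}
    - {"dx": -5, "dy": 0, "dz": 2, "roll": 0, "jaw": 1}
    - {"dx": -5, "dy": 0, "dz": 2, "roll": 0, "jaw": 1}
    - {"dx": -3, "dy": 0, "dz": 1, "roll": 0, "jaw": 1}
    - {"dx": 0, "dy": 0, "dz": 0, "roll": 0, "jaw": 1}
    - {"dx": 0, "dy": 0, "dz": 0, "roll": 0, "jaw": 1}

```text
time_s: 23.45
ee_pos: [0.5659, 0.0159, 0.1449]
eef_rot: [-3.141, 0.0, 1.432]
force: [0.0, -0.4, -0.2]
grip_width: 0.0004
grip_force: 0.0
```

Run:
```python
from h import *
bar('scene');bar('side')
print(get_obs()['force'],get_obs()['ee_pos'])
```

```text
scene TCP t 88.9 bar 68 [62.4 68.9 91.4] [0.138 0.147 0.172]
side TCP t 89.0 bar 38 [64.3 73.1 81.1] [0.139 0.148 0.156]
[-0.28524304 -0.76363214  0.55579779] [0.56603795 0.01621372 0.14503669]
```

>>> send_rows:
  rows:
    - {"dx": -2, "dy": 0, "dz": 0.7, "roll": 0, "jaw": 1}
    - {"dx": -1, "dy": 0, "dz": 0.5, "roll": 0, "jaw": 1}
    - {"dx": 0, "dy": 0, "dz": 0, "roll": 0, "jaw": 1}
    - {"dx": 0, "dy": 0, "dz": 0, "roll": 0, "jaw": 1}

```text
time_s: 23.88
ee_pos: [0.5658, 0.0138, 0.1441]
eef_rot: [3.141, -0.001, 1.433]
force: [0.0, 6.1, 1.8]
grip_width: 0.0005
grip_force: 2.7
```

>>> send_rows:
  rows:
    - {"dx": -1, "dy": 0, "dz": 0.5, "roll": 0, "jaw": 1}
    - {"dx": -1, "dy": 0, "dz": 0.3, "roll": 0, "jaw": 1}
    - {"dx": 0, "dy": 0, "dz": 0, "roll": 0, "jaw": 1}
    - {"dx": 0, "dy": 0, "dz": 0, "roll": 0, "jaw": 1}

```text
time_s: 24.22
ee_pos: [0.5658, 0.0131, 0.1438]
eef_rot: [3.14, -0.003, 1.434]
force: [0.4, 13.5, 6.3]
grip_width: -0.0
grip_force: 7.4
```

Run:
```python
from h import *
bar('scene');bar('side')
print(get_obs()['force'],get_obs()['ee_pos'])
```

```text
scene TCP t 85.9 bar 64 [61.2 66.8 89.8] [0.137 0.146 0.17 ]
side TCP t 85.9 bar 38 [62.9 73.3 81.8] [0.138 0.148 0.163]
[-0.21903971 13.16654717  6.85755531] [0.5657582  0.01309261 0.14382561]
```

The lever is on its stop. Backing off, then up and away, then checking.

>>> send_rows:
  rows:
    - {"dx": 8, "dy": 0, "dz": -2, "roll": 0, "jaw": 1}
    - {"dx": 15, "dy": 0, "dz": -10, "roll": 0, "jaw": 1}
    - {"dx": 0, "dy": 0, "dz": -30, "roll": 0, "jaw": 1}
    - {"dx": 0, "dy": 0, "dz": -35, "roll": 0, "jaw": 1}
    - {"dx": -30, "dy": 0, "dz": 0, "roll": 0, "jaw": 1}
    - {"dx": -30, "dy": 0, "dz": 0, "roll": 0, "jaw": 1}
    - {"dx": -30, "dy": 0, "dz": 0, "roll": 0, "jaw": 1}
    - {"dx": -30, "dy": 0, "dz": 0, "roll": 0, "jaw": 1}
    - {"dx": -30, "dy": 0, "dz": 0, "roll": 0, "jaw": 1}
    - {"dx": 0, "dy": 0, "dz": 0, "roll": 0, "jaw": 1}
    - {"dx": 0, "dy": 0, "dz": 0, "roll": 0, "jaw": 1}

```text
time_s: 25.23
ee_pos: [0.5476, -0.1156, 0.2199]
eef_rot: [-3.141, 0.0, 1.431]
force: [0.2, -0.0, -0.2]
grip_width: 0.0004
grip_force: 0.0
```

Run:
```python
from h import *
bar('scene');bar('side')
c=load('side'); a=load('scene')
w=grab('wrist');P=cloud(w); prof(P,.058,.068,'w',(-105,95)); bar('wrist')
r=lambda c,x,y,s=60: cv2.resize(c['frame'][y-s:y+s,x-s:x+s,::-1],(390,290),interpolation=cv2.INTER_CUBIC)
cv2.imwrite('pics/g.png',np.vstack([np.hstack([r(a,300,260),r(c,330,255)]),cv2.resize(w['frame'][40:340,120:520,::-1],(780,310))]))
```

```text
scene TCP t -43.0 bar 30 [61.8 66.2 75.8] [0.136 0.147 0.152]
side TCP t -42.4 bar 50 [63.6 71.6 77.5] [0.135 0.146 0.153]
w ends: [(-20, np.float64(-84.7), np.float64(74.9)), (0, np.float64(-83.9), np.float64(74.8)), (20, np.float64(-90.5), np.float64(74.8))]
  sides: [(-75, np.float64(-28.1), np.float64(27.3)), (-60, np.float64(-27.9), np.float64(27.0)), (-45, np.float64(-28.6), np.float64(26.7)), (-30, np.float64(-28.3), np.float64(26.5)), (-15, np.float64(-28.1), np.float64(27.3)), (0, np.float64(-28.8), np.float64(27.1)), (15, np.float64(-28.6), np.float64(26.8)), (30, np.float64(-28.3), np.float64(26.5)), (45, np.float64(-29.0), np.float64(27.3)), (60, np.float64(-28.7), np.float64(27.0)), (75, np.float64(-25.7), np.float64(23.1))] z 0.0631
wrist TCP t -42.0 bar 906 [63.2 69.8 78.1] [0.143 0.148 0.15 ]
```

View pics/g.png

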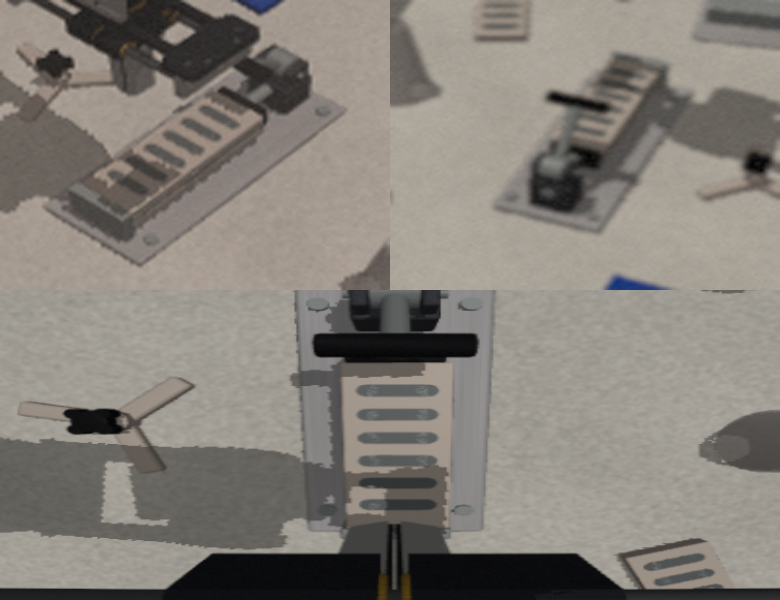

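The picture shows the lever fully over with its bar at about (395,345), the pad against the stack, and the stack against the end stop, square and with the robot clear of it. Handing in.

```bash
python3 -c "
from station import *
print(hand_in())"
```

```text
the job is handed in; nothing more can be done
None
```

The long sheet and then the long plate are stacked square on the lower plate (within about 0.5 mm when set down), the cam lever is fully over against its stop, clamping the stack, and the job was handed in after about 25 s; the hand-in returned no verdict.

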